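# Pack the press tooling into its sprung case

## Task

Pack the three pieces of press tooling (the plain drum, the pressing foot with its stem, and the tall rectangular column) into the open plywood case, in any order along it, between its end wall and the sprung keeper plate. The row is longer than the free space, so the plate has to be pushed back to get the last piece in; finish with all three standing upright, flat on the case floor and held snug by the plate, and leave the other things on the table where they are.

Things in the scene. Friction and masses are not known exactly. Their poses are not given: they have to be found in the camera images.
- case: open plywood case, fixed, lies flat; 80 mm (x) by 240 mm (y) outside. Origin: centre of the underside; x across, y along the row towards the keeper plate, z up. Floor top at z = 6 mm. Side walls: inner faces at x = +-33 mm, 7 mm thick, tops at z = 22 mm. End wall: inner face at y = -112 mm, top at z = 36 mm. Dark steel spring housing: y = 86 to 120 mm, top at z = 36 mm
- keeper (a joint): sprung steel keeper plate across the case, 60 mm wide, 8 mm thick, top 36 mm above the table, edges rounded 1.5 mm. 0 at rest, grows (m) as it is pushed along the case's +y, to 34 mm at most; resists with 3.6 N at rest plus 0.2 N per mm. Reads about 14 mm with all packed (22 mm with the column the other way round)
- keeper_face (a point): middle of the top edge of the keeper plate's face that looks towards the end wall; 40 mm along the case's y from the case's origin when at rest; moves with the plate
- row_end (a point): foot of the end wall: middle of its inner face at floor level (case x 0, y -112 mm, z 6 mm). From here to the keeper plate at rest the row is 152 mm long; the three pieces need 166 mm when the column's 48 mm side lies along the row (recommended), 174 mm otherwise
- drum: plain aluminium drum (upright cylinder), diameter 56 mm, height 62 mm, about 0.4 kg; stands on the table. Origin: centre of its underside, z up
- foot: steel pressing foot: disc of diameter 62 mm and 34 mm thick with a stem of diameter 24 mm on top, 78 mm high in all, about 0.55 kg; stands on its disc. Origin: centre of its underside, z up along the stem
- column: tall white nylon spacer column, 56 mm (its x) by 48 mm (its y) by 130 mm high, edges rounded 1.5 mm, about 0.45 kg, standing. Origin: centre of its underside, z up. Leaned 20 to 25 degrees over the keeper plate, its lowest edge enters the gap between plate and neighbour; pushed along the row, lowered, then straightened, it seats
- rattle: bystander: wooden toy rattle, two 42 mm balls on a rod, 132 mm long; leave alone. Origin under its middle
- woodring: bystander: wooden ring, 68 mm across, 12 mm high; leave alone. Origin under its middle
- driver: bystander: screwdriver lying on the table; leave alone. Origin under its middle
- jar: bystander: closed jar, 56 mm across, 70 mm high; leave alone. Origin under its middle
- block: bystander: wooden block 70 x 45 x 30 mm; leave alone. Origin under its middle
Things that resemble listed ones, but are neither listed nor needed, are in the scene too. What is shaped like the column but blue, orange or turquoise is not meant.

How it is judged (in metres and radians):
At the end, for the whole second after the job is handed in: drum, foot and column all inside the case between end wall and keeper plate, each with its underside within 3 mm of the case floor, upright within 0.06 rad (3.4 degrees) and at rest, the keeper plate pushed back more than 10 mm by them (z of drum in the frame of case between 0.003 and 0.009 m and x of drum in the frame of case between -0.02 and 0.02 m and y of drum in the frame of case between -0.112 and 0.06 m and angle between each of drum, foot, column's own z axis and vertical below 0.06 rad and linear speed of each of drum, foot, column below 0.01 m/s and z of foot in the frame of case between 0.003 and 0.009 m and x of foot in the frame of case between -0.02 and 0.02 m and y of foot in the frame of case between -0.112 and 0.06 m and z of column in the frame of case between 0.003 and 0.009 m and x of column in the frame of case between -0.02 and 0.02 m and y of column in the frame of case between -0.112 and 0.06 m and value of joint keeper above 0.01 m); the robot touches nothing.
It fails at once if a bystander (rattle, ring, screwdriver, jar or block) is moved by more than 25 mm (distance of any of rattle, woodring, driver, jar, block from where it was at the start of the episode above 0.025 m).
It also fails if it takes over 72 s, if anything falls off the work surface, if the arm or the gripper's body presses on something with over 40 N, if the wrist force passes 120 N, or if a joint passes its speed limit or range.

## Robot

A 6-joint arm with a two-finger parallel gripper is mounted at the origin on the work surface. World frame = base frame: x ahead of the robot, y to its left, z up, the work surface at z = 0. Lengths are in mm, angles in rad, forces in N, time in s.
With the tool pointing down it reaches from about 325 to 900 mm from the base axis. Payload 6.1 kg.
Tool frame: the origin (TCP) lies at the very end of the fingers, on their centre line; the grasp point (between the pads) lies 19 mm behind it; x points along the fingers, y is the direction in which the jaws open and shut, and the axes are right-handed (so a half turn about x gives the same grasp; the last joint's range is limited). The gripper opens to 87 mm and grips with 3 to 60 N. Pads are 19 mm wide; open, the fingers measure 117 mm over their backs; the gripper's body (75 mm by 190 mm) begins 51 mm behind the grasp point.
Start: joints at [1.06, 0.22, 1.526, -0, 1.395, -0.126], TCP at [234.606, 579.289, 222.538] pointing down, gripper open.
Joint ranges: [-2.98, 2.98], [-0.91, 2.08], [0.09, 2.57], [-1.24, 4.39], [0.2, 2.65], [-2.68, 2.68]. Speed limits (rad/s): [2.57, 2.57, 3.01, 3.14, 3.14, 3.14].

## Interface

Orientations are given as a unit quaternion [x, y, z, w].
In Python, from bench import r gives the robot as it stands.
- The arm moves only by the tool jog_arm, never from a script. Its arguments are lists of equal length, an entry for each row: "linear": the shift along the tool's x, y, z in units of 25 mm (1.0 is 25 mm), a list of three; "angular": the turn, a rotation vector about the tool's x, y, z in degrees, a list of three. In form: {"linear": [[tx, ty, tz], ...], "angular": [[rx, ry, rz], ...]}. A call has 1 to 20 rows; each row shifts and turns the commanded pose from where the row before left it, along the tool's axes as they then stand; what a row does not reach is not made up. A row lasts 1/8 s, in which the tool goes at most 62.5 mm and 10.7 degrees, less where a joint would pass 70% of its speed; a pose out of reach is approached as far as the arm can. A call is refused whole if a number of a shift passes 1 or a number of a turn 10.7, either way. A call with a gripper value outside its range is refused whole. "jaw" is the finger opening in mm, from 0 to 87, set as the call begins (left out, the last holds). The fingers move at their own pace and stop on an object; "squeeze" is the grip in N (left out, the last holds). Time passes only in rows, so rows that do not move let the fingers close. It gives the time, the measured TCP pose, the force and the opening at its end, in the units of the state.
- r.get_state(): the state, without advancing time (a new reading comes with each control period).
- r.grab_frame(name): name is "scene" or "top" or "wrist"; returns the picture (384x512x3 uint8, red, green, blue); there is no depth.
- r.calibration(name): a dict with "mtx" (3x3 intrinsics, pixels), "rvec" (rotation vector, rad) and "tvec" (3), from world to camera coordinates, as OpenCV has them; the wrist camera has in their place "T_tool_cam" (4x4, takes a point from camera to tool coordinates, whose origin is the TCP and whose axes are the tool frame's). Camera axes: x right, y down, z forward; pixel columns grow to the right and rows downward; lengths in mm; the calibration is good to about 2 mm. A picture is of the moment at which its call begins: read the wrist's pose just before it. calibration takes no time and is no camera call.
- r.sign_off(): hands the job in, once; it reports no verdict.
The state is a dict: "time_s": time; "joint_pos": joint angles; "dq": joint speeds; "joint_torque": joint torques, N m; "tcp_pos": TCP position; "ee_rot": TCP orientation; "ft_force": force on the tool from outside, world axes, zero at the start; "moment": the same for the moment, N m; "grip_width": finger opening in mm.
Only numpy, scipy, OpenCV 4.12 (cv2) and the standard library are available. Lean on these libraries where they do the work, as an engineer would, in place of code of your own. Each camera call takes 0.05 s, during which the arm holds its last target. There are 200 camera calls.

## Working session

There is one attempt and no reset: what is moved stays moved. The work goes in short steps, Python scripts to look and compute and a tool call to move; the robot and the scene stay as the last step left them, time stands still between calls to the robot, and variables do not carry over. Pictures are saved under pics/ and viewed, about 8 in all and at most 12, crops included, and the job is handed in when it is done.

Besides the shell and the picture viewer there is one more tool, called after "Call:" as a command line: name --argument value ..., lists and objects as JSON in quotes. jog_arm: Moves the arm, as the interface text tells. Its arguments: {"type":"object","properties":{"linear":{"type":"array"},"angular":{"type":"array"},"jaw":{"type":"number"},"squeeze":{"type":"number"}},"required":["linear","angular"]}

```bash
mkdir -p pics; cat > h.py <<'E'
import numpy as np,cv2
from bench import r
from scipy.spatial.transform import Rotation as R
def save(img,n): cv2.imwrite('pics/'+n,cv2.cvtColor(img,cv2.COLOR_RGB2BGR))
def cam(name):
    c=r.calibration(name); return c
def ray(name,uv,st=None):
    c=r.calibration(name);K=np.array(c['mtx'],float)
    d=np.linalg.solve(K,[uv[0],uv[1],1.])
    if 'rvec' in c:
        M=cv2.Rodrigues(np.array(c['rvec'],float))[0];t=np.array(c['tvec'],float).ravel()
        return -M.T@t,M.T@d
    T=np.array(c['T_tool_cam']);Rt=R.from_quat(st['ee_rot']).as_matrix()
    return Rt@T[:3,3]+np.array(st['tcp_pos']),Rt@T[:3,:3]@d
def onz(name,uv,z,st=None):
    o,d=ray(name,uv,st);return o+d*(z-o[2])/d[2]
def proj(name,P,st=None):
    c=r.calibration(name);K=np.array(c['mtx'],float)
    if 'rvec' in c:
        M=cv2.Rodrigues(np.array(c['rvec'],float))[0];p=M@np.array(P)+np.array(c['tvec'],float).ravel()
    else:
        T=np.array(c['T_tool_cam']);Rt=R.from_quat(st['ee_rot']).as_matrix()
        p=T[:3,:3].T@(Rt.T@(np.array(P)-st['tcp_pos'])-T[:3,3])
    q=K@p;return q[:2]/q[2]
E
python3 - <<'E'
from h import *
s=r.get_state();print(s)
a=r.grab_frame('top');b=r.grab_frame('scene')
np.save('top.npy',a);np.save('scene.npy',b)
save(cv2.resize(a,(800,600)),'t0.png');save(cv2.resize(b,(800,600)),'s0.png')
for n in('top','scene'):
  print(ray(n,(256,192)))
print(r.calibration('wrist'))
E
```

```text
{'time_s': 0.0, 'joint_pos': array([ 1.05990419e+00,  2.21217649e-01,  1.52761540e+00, -2.00758043e-05,
        1.39470649e+00, -1.26132652e-01]), 'dq': array([-0.00254598, -0.00044511,  0.00030989,  0.00060677,  0.00022295,
        0.0013347 ]), 'joint_torque': array([ 8.27138210e-04, -4.94607568e+01, -3.87378895e+01,  6.99243648e-02,
        5.69869496e-02, -1.33616895e-04]), 'tcp_pos': array([234.30548187, 578.74352277, 221.44024359]), 'ee_rot': array([ 0.13453829,  0.69427092, -0.13585008,  0.69385308]), 'ft_force': array([ 0.06232922, -0.02409379,  0.37010768]), 'moment': array([-0.0157858 ,  0.05268469, -0.01421689]), 'grip_width': 87.18754159137227}
(array([ 222.42236877, -122.60552487, 1397.70076233]), array([ 0.19511092,  0.00885949, -0.98074751]))
(array([1458.7079757 , -469.04196932,  676.43710546]), array([-0.79786771,  0.29983703, -0.52307901]))
{'mtx': array([[318.56819733,   0.        , 254.91180854],
       [  0.        , 318.56819733, 189.91041242],
       [  0.        ,   0.        ,   1.        ]]), 'T_tool_cam': array([[ 1.77690598e-04, -3.03913693e-01,  9.52699552e-01,
        -1.62810733e+02],
       [ 9.99999979e-01, -4.60807724e-05, -2.01212619e-04,
        -3.84517913e-01],
       [ 1.05052401e-04,  9.52699567e-01,  3.03913678e-01,
        -8.46155897e+01],
       [ 0.00000000e+00,  0.00000000e+00,  0.00000000e+00,
         1.00000000e+00]])}
```

View pics/t0.png

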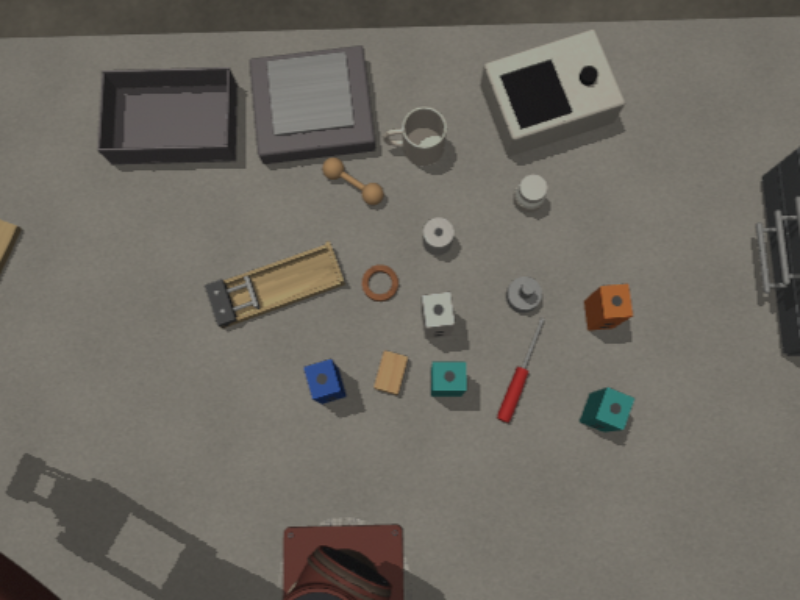

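View pics/s0.png

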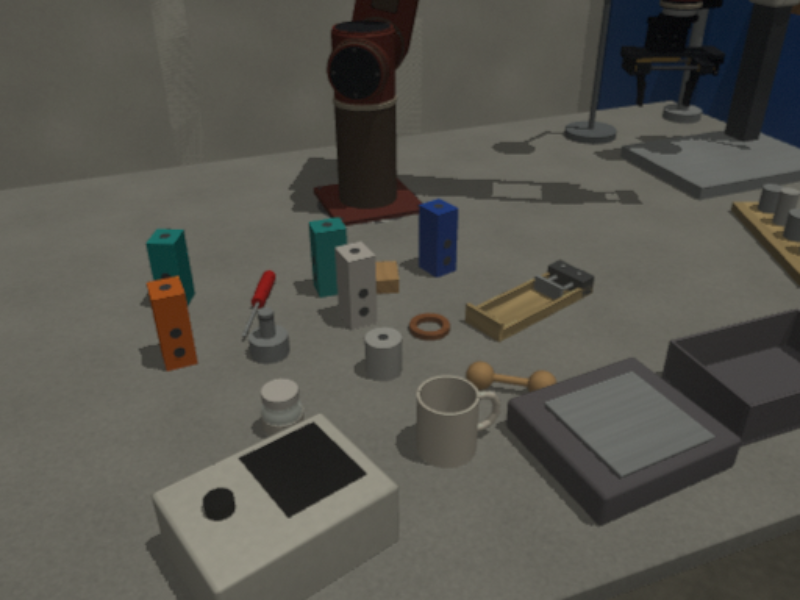

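The top view shows the case at about (207–343, 245–325), with its housing to the left. The drum is at (438,235), the foot at (524,292) and the white column at (438,308). The scene view confirms which piece is which. The pixels are from the 800x600 pictures. I'll zoom in on this area to measure.

```bash
python3 - <<'E'
from h import *
a=np.load('top.npy')
save(cv2.resize(a[130:240,125:365],None,fx=3.3,fy=3.3,interpolation=cv2.INTER_CUBIC),'t1.png')
hsv=cv2.cvtColor(a,cv2.COLOR_RGB2HSV)
S=.64
def p(n,u,v,z): print(n,onz('top',(u*S,v*S),z).round(1))
p('drum',438,230,62);p('stem',529,288,78);p('foot disc',524,295,34);p('col',438,302,130)
p('house tl',207,284,36);p('house bl',219,326,36);p('end top',331,245,36);p('end bot',342,266,36)
# masks
for n,(x0,x1,y0,y1),th in (('drum',(265,300,130,165),110),('col',(265,295,182,218),110),('foot',(320,350,170,205),95)):
    g=cv2.cvtColor(a,cv2.COLOR_RGB2GRAY)[y0:y1,x0:x1]
    print(n,g.max(),np.median(g)); 
    for row in g[::2,::2]: print(' '.join('%3d'%v for v in row))
E
```

```text
drum [ 614.4 -181.5   62. ]
stem [ 500.7 -336.    78. ]
foot disc [ 497.4 -333.4   34. ]
col [ 469.6 -174.5  130. ]
house tl [531.5 238.1  36. ]
house bl [453.9 214.5  36. ]
end top [598.7  13.3  36. ]
end bot [558.8  -6.5  36. ]
drum 165 120.0
116 117 118 117 118 121 119 121 121 123 123 123 122 122 121 123 123 122
116 118 115 117 120 121 121 120 119 121 117 120 121 122 121 121 121 120
117 115 117 117 117 118 121 123 121 119 121 120 123 122 119 119 122 120
119 117 118 116 121 119 120 119 121 119 119 122 120 120 122 123 122 120
117 115 116 118 119 119 119 119 121 119 120 119 119 121 121 121 119 121
118 117 115 118 118 119 161 157 158 156 143 122 123 122 121 121 122 125
117 115 119 120 136 158 160 160 160 158 157 147 120 122 119 122 121 120
116 114 118 130 161 159 160 161 159 159 157 158 141 118 120 123 123 122
119 119 117 144 160 160 159 103  80 148 159 157 147 118 120 119 119 118
116 115 118 149 161 161 141  69  69 123 160 158 158 117 118 117 122 119
117 117 117 141 162 160 160  94  68 148 159 160 152 119 119 118 120 119
119 118 117  97 164 161 160 160 157 160 161 159 126  80 122 122
[... 1929 characters left out ...]
 126 127 103 128 125 125 124 121 118 115
119 116 101 125 127 126 112 103 124 127 125 125 123 121 115
118 117  88 127 128 126  79  76 128 124 126 104 123 119 116
116 115  70 127 128 128  76  50  67  85  62  82 123 108 117
115 117  64 126 128 128 118  62  52  57  80  81 104 105 115
118 116  74 101 128 129 130 124  80  80  81  81 124  80 120
120 118 102  57 115 129 129 126 125 106  81 121  99  76 114
114 118 117  70  55 105 129 127 127 127 125  79  75  75 116
119 121 119 120  81  52  58  62  69  61  58  75  74 115 119
119 116 117 117 116 116  74  69  72  76  76  76  98 116 116
118 114 116 117 117 117 115 116 115  76  95 115 118 118 119
119 116 113 118 117 117 120 118 118 117 117 119 115 115 119
```

View pics/t1.png

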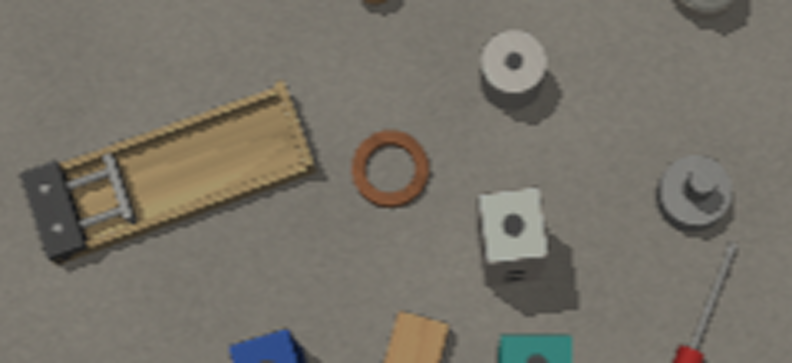

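The zoomed crop (3.3x) shows:
- **Housing corners:** (22,175), (56,163), (85,248), (57,260)
- **End wall outer corners:** about (285,85) and (316,165)
- **Keeper plate:** from (108,155) to (130,220)
- **Column top corners:** (479,197), (540,188), (547,254), (488,263)

```bash
cat > m.py <<'E'
from h import *
a=np.load('top.npy')
def c(x,y,z): return onz('top',((x+.5)/3.3-.5+125,(y+.5)/3.3-.5+130),z)
g=cv2.cvtColor(a,cv2.COLOR_RGB2GRAY)
def blob(x0,x1,y0,y1,lo,hi=255):
    m=np.zeros_like(g);m[y0:y1,x0:x1]=(g[y0:y1,x0:x1]>=lo)*255
    m=cv2.morphologyEx(m,cv2.MORPH_OPEN,np.ones((3,3)))
    cs,_=cv2.findContours(m,cv2.RETR_EXTERNAL,cv2.CHAIN_APPROX_NONE);return max(cs,key=cv2.contourArea)
d=blob(265,300,130,165,138);(u,v),rr=cv2.minEnclosingCircle(d);w=onz('top',(u,v),62);print('drum',w.round(1),'diam',2*np.linalg.norm(onz('top',(u+rr,v),62)-w))
k=blob(265,295,182,218,138);pts=np.array([onz('top',q[0],130)[:2] for q in k],np.float32);print('col rect',cv2.minAreaRect(pts))
print('foot',c(695,191,34).round(1),'diam',np.linalg.norm(c(659,191,34)-c(731,191,34)),'stem',c(702,183,78).round(1))
H=[c(x,y,36)[:2] for x,y in ((22,175),(56,163),(85,248),(57,260))];print('housing',np.round(H,1))
E1=[c(x,y,36)[:2] for x,y in ((285,85),(316,165))];print('end 36',np.round(E1,1));E2=[c(x,y,22)[:2] for x,y in ((285,85),(316,165))];print('end 22',np.round(E2,1))
K=[c(x,y,36)[:2] for x,y in ((112,153),(133,217),(105,155),(126,220))];print('keeper',np.round(K,1))
# case by wood mask + housing: outline
hsv=cv2.cvtColor(a,cv2.COLOR_RGB2HSV)
m=((hsv[...,1]>75)&(hsv[...,0]<28)).astype(np.uint8);m[:,:125]=0;m[:,228:]=0;m[:150]=0;m[212:]=0
cs,_=cv2.findContours(m*255,cv2.RETR_EXTERNAL,cv2.CHAIN_APPROX_NONE);k=np.vstack(cs)
pts=np.array([onz('top',q[0],22)[:2] for q in k],np.float32);print('wood rect',cv2.minAreaRect(pts),cv2.boxPoints(cv2.minAreaRect(pts)).round(1))
E
python3 m.py
```

```text
drum [ 612.1 -181.7   62. ] diam 53.929463018763165
col rect ((458.0397644042969, -174.2239227294922), (54.6017951965332, 46.59722137451172), 5.387753009796143)
foot [ 501.  -333.3   34. ] diam 61.216580892449215 stem [ 498.6 -332.6   78. ]
housing [[528.9 241.3]
 [538.7 212.4]
 [464.1 186. ]
 [454.4 209.6]]
end 36 [[602.9  15.6]
 [531.3 -10.6]]
end 22 [[606.8  17. ]
 [534.5  -9.5]]
keeper [[546.3 164.4]
 [489.9 145.6]
 [544.7 170.4]
 [487.5 151.5]]
wood rect ((534.01220703125, 108.05864715576172), (84.74575805664062, 219.2454376220703), 19.00045394897461) [[458.3 197.9]
 [529.6  -9.4]
 [609.8  18.2]
 [538.4 225.5]]
```

```bash
cat > p.py <<'E'
from h import *
def Rd(yaw,lean=0):
    """tool down, jaw axis (tool y) at world yaw deg"""
    c,s=np.cos(np.radians(yaw)),np.sin(np.radians(yaw));x=np.array([0,0,-1.]);y=np.array([c,s,0]);return np.c_[x,y,np.cross(x,y)]
def plan(P,yaw,st=None,M=None):
    st=st or r.get_state();Rt=R.from_quat(st['ee_rot']).as_matrix();T=Rd(yaw) if M is None else M
    rv=np.degrees(R.from_matrix(Rt.T@T).as_rotvec());d=np.array(P)-st['tcp_pos']
    print('t %.2f tcp'%st['time_s'],np.round(st['tcp_pos'],1),'w %.1f'%st['grip_width'],'F',np.round(st['ft_force'],1));print(' rot',rv.round(2),' lin(after rot)',(T.T@d/25).round(3),' lin(now)',(Rt.T@d/25).round(3))
E
python3 - <<'E'
from p import *
print(R.from_quat(r.get_state()['ee_rot']).as_matrix().round(3))
for y in(19,199): plan((531,113,140),y)
E
```

```text
[[-0.001  0.375  0.927]
 [-0.002  0.927 -0.375]
 [-1.    -0.002 -0.   ]]
t 0.10 tcp [234.4 578.8 221.5] w 87.2 F [-0.4 -0.4  0.2]
 rot [4.895e+01 3.000e-02 1.000e-01]  lin(after rot) [ 3.261  5.154 21.48 ]  lin(now) [  3.28  -12.81   17.993]
t 0.10 tcp [234.4 578.8 221.5] w 87.2 F [-0.4 -0.4  0.2]
 rot [-1.3105e+02 -1.2000e-01  4.0000e-02]  lin(after rot) [  3.261  -5.154 -21.48 ]  lin(now) [  3.28  -12.81   17.993]
```

Call:
jog_arm --linear '[[0.6, 0, 0], [0.6, 0, 0], [0.6, 0, 0], [0.6, 0, 0], [0.86, 0, 0], [0, 0.25, 1], [0, 0.25, 1], [0, 0.25, 1], [0, 0.25, 1], [0, 0.25, 1], [0, 0.25, 1], [0, 0.25, 1], [0, 0.25, 1], [0, 0.25, 1], [0, 0.25, 1], [0, 0.25, 1], [0, 0.25, 1], [0, 0.25, 1], [0, 0.25, 1], [0, 0.25, 1]]' --angular '[[9.8, 0, 0], [9.8, 0, 0], [9.8, 0, 0], [9.8, 0, 0], [9.75, 0, 0], [0, 0, 0], [0, 0, 0], [0, 0, 0], [0, 0, 0], [0, 0, 0], [0, 0, 0], [0, 0, 0], [0, 0, 0], [0, 0, 0], [0, 0, 0], [0, 0, 0], [0, 0, 0], [0, 0, 0], [0, 0, 0], [0, 0, 0]]' --jaw 87

```text
time_s: 2.6
tcp_pos: [445.4, 254.4, 140.6]
ee_rot: [0.41, 0.576, -0.411, 0.576]
ft_force: [0.1, -0.7, -0.7]
grip_width: 87.0
```

Call:
jog_arm --linear '[[0, 0.23, 1], [0, 0.23, 1], [0, 0.23, 1], [0, 0.23, 1], [0, 0.23, 1], [0, 0.23, 1], [0, 0, 0.48], [0, 0, 0]]' --angular '[[0, 0, 0], [0, 0, 0], [0, 0, 0], [0, 0, 0], [0, 0, 0], [0, 0, 0], [0, 0, 0], [0, 0, 0]]'

```text
time_s: 3.6
tcp_pos: [530.4, 112.9, 140.7]
ee_rot: [0.411, 0.576, -0.411, 0.575]
ft_force: [-0.2, 0.9, 0.9]
grip_width: 87.3
```

```bash
python3 - <<'E'
from p import *
import pickle
s=r.get_state();w=r.grab_frame('wrist');pickle.dump((s,w),open('w1.pkl','wb'));save(cv2.resize(w,(800,600),interpolation=cv2.INTER_CUBIC),'w1.png')
plan((531,113,140),19,s); print(R.from_quat(s['ee_rot']).as_matrix().round(4),s['joint_pos'].round(2))
E
```

```text
t 3.60 tcp [530.4 112.9 140.7] w 87.3 F [-0.2  0.9  0.9]
 rot [-0.07 -0.02  0.04]  lin(after rot) [0.028 0.023 0.004]  lin(now) [0.028 0.023 0.004]
[[-9.000e-04  9.459e-01  3.244e-01]
 [ 2.000e-04  3.244e-01 -9.459e-01]
 [-1.000e+00 -8.000e-04 -4.000e-04]] [ 0.06  0.1   1.82  0.    1.22 -0.27]
```

View pics/w1.png

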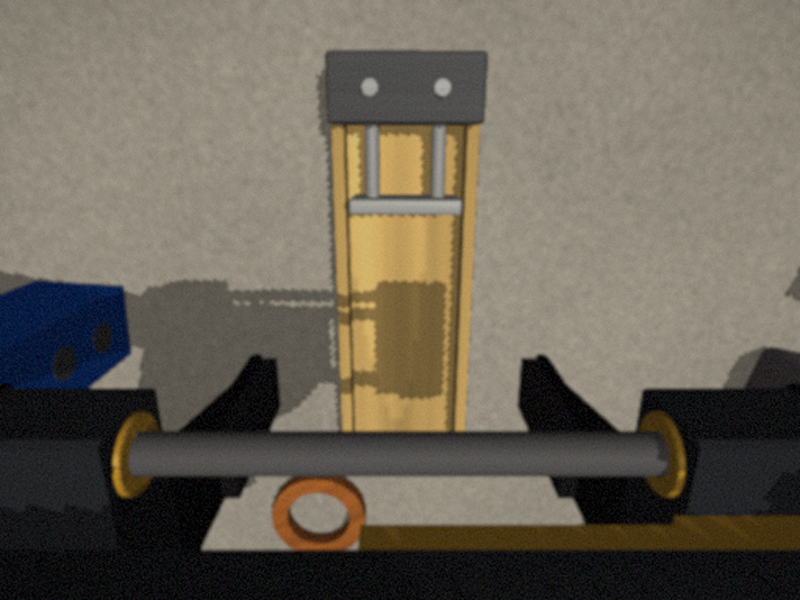

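The wrist view from above the case shows:
- **Housing:** from (327,52) to (487,108)
- **Keeper plate:** x from 349 to 461 and y from 197 to 214
- **Side walls:** left from (333,125) to (343,432) and right from (481,125) to (466,432)

The gripper hides the end wall.

```bash
python3 - <<'E'
from p import *
import pickle
s,w=pickle.load(open('w1.pkl','rb'))
g=cv2.GaussianBlur(cv2.cvtColor(w,cv2.COLOR_RGB2GRAY),(1,3),0).astype(int)
print('col profile keeper u=258',[(v,g[v,250:268].mean().round()) for v in range(120,145)])
print('housing v',[(v,g[v,240:280].mean().round()) for v in list(range(28,40))+list(range(62,84))])
hsv=cv2.cvtColor(w,cv2.COLOR_RGB2HSV)
a=np.radians(19);cx=np.array([np.cos(a),np.sin(a)]);cy=np.array([-np.sin(a),np.cos(a)]);C=np.array([531,113.])
def cf(u,v,z):
    q=onz('wrist',(u,v),z,s)[:2]-C;return np.array([q@cx,q@cy]).round(1)
for v in (90,100,110,150,160,170,230,250,265):
    m=np.where((hsv[v,190:330,1]>85)&(hsv[v,190:330,0]<30))[0]+190
    print(v,'wood edges',m.min(),m.max(),'outer left z22',cf(m.min()-.5,v,22),'right',cf(m.max()+.5,v,22))
for v in(40,50,60):
    row=hsv[v,180:340,2].astype(int);d=np.where(row<100)[0]+180;print('house',v,d.min(),d.max(),cf(d.min()-.5,v,36),cf(d.max()+.5,v,36))
print('house far',cf(260,33,36),'keeper L/R',cf(349*.64,200*.64,36),cf(461*.64,200*.64,36))
for v in range(124,140,2): print(v,cf(258,v-.5,36))
E
```

```text
col profile keeper u=258 [(120, np.float64(164.0)), (121, np.float64(165.0)), (122, np.float64(164.0)), (123, np.float64(152.0)), (124, np.float64(124.0)), (125, np.float64(93.0)), (126, np.float64(83.0)), (127, np.float64(102.0)), (128, np.float64(135.0)), (129, np.float64(159.0)), (130, np.float64(167.0)), (131, np.float64(165.0)), (132, np.float64(160.0)), (133, np.float64(156.0)), (134, np.float64(152.0)), (135, np.float64(145.0)), (136, np.float64(135.0)), (137, np.float64(133.0)), (138, np.float64(142.0)), (139, np.float64(154.0)), (140, np.float64(161.0)), (141, np.float64(163.0)), (142, np.float64(163.0)), (143, np.float64(163.0)), (144, np.float64(163.0))]
housing v [(28, np.float64(141.0)), (29, np.float64(141.0)), (30, np.float64(136.0)), (31, np.float64(122.0)), (32, np.float64(101.0)), (33, np.float64(83.0)), (34, np.float64(77.0)), (35, np.float64(78.0)), (36, np.float64(79.0)), (37, np.float64(79.0)), (38, np.float64(79.0)), (39, np.float64(79.0)), (62, np.float64(79.0)), (63, np.float64(80.0)), (64, np.float64(79.0)), (65, np.float64(78.0)), (66, np.float64(78.0)), (6
[... 666 characters left out ...]
9] right [42.  31.8]
160 wood edges 214 302 outer left z22 [-38.7  22.8] right [41.5 22.7]
170 wood edges 215 302 outer left z22 [-38.1  13.5] right [41.9 13.4]
230 wood edges 217 299 outer left z22 [-38.6 -46.2] right [ 41.6 -46.3]
250 wood edges 218 298 outer left z22 [-38.4 -67.8] right [ 41.5 -67.8]
265 wood edges 218 297 outer left z22 [-39.  -84.6] right [ 41.2 -84.6]
house 40 208 311 [-37.6 119.6] [ 42.2 119.4]
house 50 205 310 [-40.2 112.5] [ 41.8 112.4]
house 60 205 310 [-40.6 105.3] [ 42.1 105.2]
house far [  2.7 124.4] keeper L/R [-27.5  52.9] [32.  52.8]
124 [ 1.3 56.5]
126 [ 1.3 54.9]
128 [ 1.3 53.3]
130 [ 1.3 51.6]
132 [ 1.3 50. ]
134 [ 1.3 48.3]
136 [ 1.3 46.6]
138 [ 1.3 45. ]
```

```bash
cat >> p.py <<'E'
YAW=18.7;C=np.array([531,117.5])
def W(x,y,z):
    a=np.radians(YAW);return np.array([*(C+x*np.array([np.cos(a),np.sin(a)])+y*np.array([-np.sin(a),np.cos(a)])),z])
def CF(p):
    a=np.radians(YAW);q=np.array(p)[:2]-C;return np.array([q@[np.cos(a),np.sin(a)],q@[-np.sin(a),np.cos(a)]]).round(1)
E
python3 -c "
from p import *
plan((612,-181.7,115),18.7)"
```

```text
t 3.65 tcp [530.2 113.5 140.7] w 87.2 F [-0.6  0.5 -0.2]
 rot [ 0.27 -0.03  0.04]  lin(after rot) [ 1.03  -0.688 12.232]  lin(now) [ 1.023 -0.744 12.229]
```

Call:
jog_arm --linear '[[0, 0, 0], [0.08, -0.06, 1], [0.08, -0.06, 1], [0.08, -0.06, 1], [0.08, -0.06, 1], [0.08, -0.06, 1], [0.08, -0.06, 1], [0.08, -0.06, 1], [0.08, -0.06, 1], [0.08, -0.06, 1], [0.08, -0.06, 1], [0.08, -0.06, 1], [0.15, -0.03, 1], [0, 0, 0.23], [0, 0, 0]]' --angular '[[0.27, 0, 0], [0, 0, 0], [0, 0, 0], [0, 0, 0], [0, 0, 0], [0, 0, 0], [0, 0, 0], [0, 0, 0], [0, 0, 0], [0, 0, 0], [0, 0, 0], [0, 0, 0], [0, 0, 0], [0, 0, 0], [0, 0, 0]]'

```text
time_s: 5.52
tcp_pos: [612.5, -182.0, 115.0]
ee_rot: [0.412, 0.575, -0.412, 0.574]
ft_force: [-0.1, 0.2, -0.2]
grip_width: 87.2
```

```bash
python3 - <<'E'
from p import *
s=r.get_state();w=r.grab_frame('wrist');save(cv2.resize(w,(640,480)),'w2.png')
print('expected drum px',proj('wrist',(612,-181.7,62),s).round(),'edges',proj('wrist',(640,-181.7,62),s).round())
plan((612,-181.7,26),18.7,s)
E
```

```text
expected drum px [255. 209.] edges [291. 221.]
t 5.53 tcp [ 612.5 -182.   115. ] w 87.2 F [-0.1  0.2 -0.2]
 rot [-0.01 -0.04  0.02]  lin(after rot) [ 3.561 -0.015 -0.019]  lin(now) [ 3.561 -0.014 -0.016]
```

View pics/w2.png

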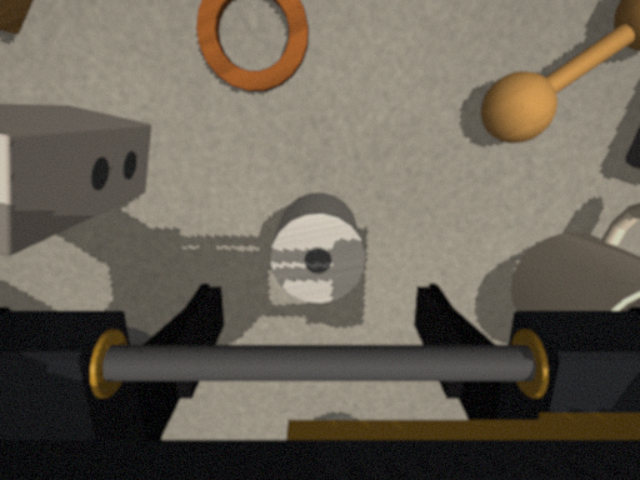

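The drum top is centred at (317,259) in the 640-wide picture, within about 1 mm of where I expected it, so I'll grasp.

Call:
jog_arm --linear '[[0.9, 0, 0], [0.9, 0, 0], [0.9, 0, 0], [0.6, 0, -0.04], [0.26, 0, 0], [0, 0, 0]]' --angular '[[0, 0, 0], [0, 0, 0], [0, 0, 0], [0, 0, 0], [0, 0, 0], [0, 0, 0]]'

```text
time_s: 6.32
tcp_pos: [612.3, -180.6, 26.3]
ee_rot: [0.412, 0.575, -0.412, 0.575]
ft_force: [-0.4, 0.5, 0.1]
grip_width: 86.9
```

Call:
jog_arm --linear '[[0, 0, 0], [0, 0, 0], [0, 0, 0], [0, 0, 0], [0, 0, 0], [0, 0, 0], [-0.5, 0, 0], [-1, 0, 0], [-1, 0, 0], [-0.5, 0, 0], [0, 0, 0]]' --angular '[[0, 0, 0], [0, 0, 0], [0, 0, 0], [0, 0, 0], [0, 0, 0], [0, 0, 0], [0, 0, 0], [0, 0, 0], [0, 0, 0], [0, 0, 0], [0, 0, 0]]' --jaw 45 --squeeze 30

```text
time_s: 7.7
tcp_pos: [612.9, -181.0, 102.2]
ee_rot: [0.412, 0.574, -0.412, 0.575]
ft_force: [0.2, -0.1, -3.8]
grip_width: 55.2
```

```bash
python3 -c "
from p import *
plan(W(0,-81,70),18.7); plan(W(0,-81,34),18.7)"
```

```text
t 7.70 tcp [ 612.9 -181.   102.2] w 55.2 F [ 0.2 -0.1 -3.8]
 rot [ 0.04  0.07 -0.09]  lin(after rot) [ 1.29   0.725 -9.12 ]  lin(now) [ 1.28   0.729 -9.121]
t 7.70 tcp [ 612.9 -181.   102.2] w 55.2 F [ 0.2 -0.1 -3.8]
 rot [ 0.04  0.07 -0.09]  lin(after rot) [ 2.73   0.725 -9.12 ]  lin(now) [ 2.72   0.727 -9.123]
```

Call:
jog_arm --linear '[[0, 0.08, -1], [0, 0.08, -1], [0, 0.08, -1], [0, 0.08, -1], [0, 0.08, -1], [0, 0.08, -1], [0, 0.08, -1], [0, 0.08, -1], [0.3, 0.09, -1], [0.98, 0, -0.12], [0.5, 0, 0], [0.5, 0, 0], [0.3, 0, 0], [0, 0, 0]]' --angular '[[0, 0, 0], [0, 0, 0], [0, 0, 0], [0, 0, 0], [0, 0, 0], [0, 0, 0], [0, 0, 0], [0, 0, 0], [0, 0, 0], [0, 0, 0], [0, 0, 0], [0, 0, 0], [0, 0, 0], [0, 0, 0]]'

```text
time_s: 9.45
tcp_pos: [556.0, 40.7, 36.2]
ee_rot: [0.412, 0.575, -0.412, 0.574]
ft_force: [-0.9, 0.3, -3.4]
grip_width: 55.2
```

Call:
jog_arm --linear '[[0.1, 0, 0], [0.08, 0, 0], [0, 0, 0]]' --angular '[[0, 0, 0], [0, 0, 0], [0, 0, 0]]'

```text
time_s: 9.82
tcp_pos: [556.7, 40.9, 32.6]
ee_rot: [0.412, 0.574, -0.412, 0.575]
ft_force: [-0.1, 0.1, -3.3]
grip_width: 55.6
```

```bash
python3 -c "
from p import *
plan(W(0,-84,32),18.7); print(CF(r.get_state()['tcp_pos']))"
```

```text
t 9.82 tcp [556.7  40.9  32.6] w 55.6 F [-0.1  0.1 -3.3]
 rot [ 0.03  0.02 -0.04]  lin(after rot) [0.025 0.009 0.126]  lin(now) [0.025 0.009 0.126]
[ -0.2 -80.8]
```

Call:
jog_arm --linear '[[0, 0, 0.05], [0, 0, 0.05], [0, 0, 0]]' --angular '[[0, 0, 0], [0, 0, 0], [0, 0, 0]]'

```text
time_s: 10.2
tcp_pos: [557.4, 38.6, 32.6]
ee_rot: [0.412, 0.575, -0.412, 0.575]
ft_force: [0.4, 1.7, -0.5]
grip_width: 55.3
```

Call:
jog_arm --linear '[[0, 0, 0.04], [0, 0, 0.04], [0, 0, 0]]' --angular '[[0, 0, 0], [0, 0, 0], [0, 0, 0]]'

```text
time_s: 10.58
tcp_pos: [557.5, 38.1, 32.6]
ee_rot: [0.413, 0.575, -0.411, 0.574]
ft_force: [-1.1, 7.5, 2.1]
grip_width: 55.5
```

Contact force rose at y of about -83 mm, which matches the end wall, so I'll release the drum here.

Call:
jog_arm --linear '[[0.02, 0, -0.02], [0, 0, 0], [0, 0, 0], [0, 0, 0], [0, 0, 0]]' --angular '[[0, 0, 0], [0, 0, 0], [0, 0, 0], [0, 0, 0], [0, 0, 0]]' --jaw 87

```text
time_s: 11.2
tcp_pos: [557.6, 37.0, 31.8]
ee_rot: [0.412, 0.575, -0.412, 0.575]
ft_force: [-0.8, 0.7, 0.1]
grip_width: 86.2
```

```bash
python3 -c "
from p import *
plan((500,-333,120),18.7); plan((500,-333,39.5),18.7)"
```

```text
t 11.20 tcp [557.6  37.   31.8] w 86.2 F [-0.8  0.7  0.1]
 rot [ 0.03  0.01 -0.  ]  lin(after rot) [-3.528 -6.929 13.28 ]  lin(now) [-3.526 -6.935 13.278]
t 11.20 tcp [557.6  37.   31.8] w 86.2 F [-0.8  0.7  0.1]
 rot [ 0.03  0.01 -0.  ]  lin(after rot) [-0.308 -6.929 13.28 ]  lin(now) [-0.306 -6.935 13.277]
```

Call:
jog_arm --linear '[[-1, 0, 0], [-1, 0, 0], [-1, 0, 0], [-1, 0, 0], [-0.8, -0.5, 1], [0, -0.5, 1], [0, -0.5, 1], [0, -0.5, 1], [0, -0.5, 1], [0, -0.5, 1], [0, -0.5, 1], [0, -0.5, 1], [0, -0.5, 1], [0, -0.6, 1], [0, -0.6, 1], [0, -0.6, 1], [0, -0.6, 1], [0.3, -0.03, 0.28], [0.5, 0, 0], [0.5, 0, 0]]' --angular '[[0.03, 0, 0], [0, 0, 0], [0, 0, 0], [0, 0, 0], [0, 0, 0], [0, 0, 0], [0, 0, 0], [0, 0, 0], [0, 0, 0], [0, 0, 0], [0, 0, 0], [0, 0, 0], [0, 0, 0], [0, 0, 0], [0, 0, 0], [0, 0, 0], [0, 0, 0], [0, 0, 0], [0, 0, 0], [0, 0, 0]]'

```text
time_s: 13.7
tcp_pos: [499.9, -331.5, 117.8]
ee_rot: [0.412, 0.575, -0.412, 0.574]
ft_force: [0.4, -0.1, -0.0]
grip_width: 87.3
```

```bash
python3 - <<'E'
from p import *
s=r.get_state();w=r.grab_frame('wrist')
plan((500,-333,39.5),18.7,s)
e=proj('wrist',(500,-333,78),s);d=proj('wrist',(500,-333,34),s);print(e,d)
u,v=map(int,d);save(cv2.resize(w[max(v-70,0):v+50,u-80:u+80],None,fx=4,fy=4),'w3.png');print(u-80,max(v-70,0))
E
```

```text
t 13.70 tcp [ 499.9 -331.5  117.8] w 87.3 F [ 0.4 -0.1 -0. ]
 rot [ 0.05 -0.08  0.03]  lin(after rot) [ 3.13  -0.014  0.059]  lin(now) [ 3.13  -0.012  0.063]
[255.41069746 219.03665819] [255.38887556 198.09126529]
175 128
```

View pics/w3.png

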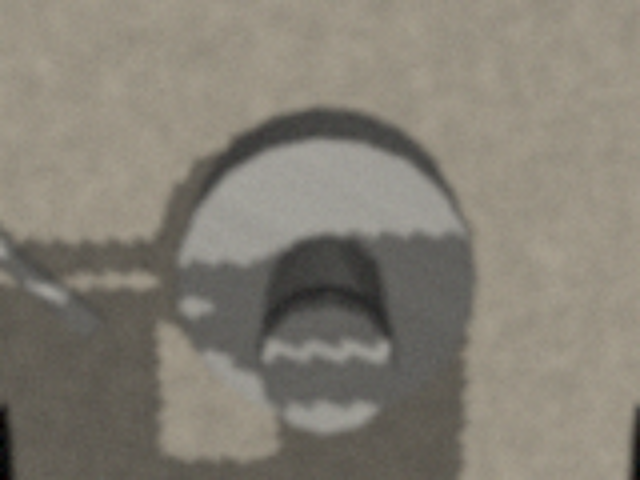

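The stem top is centred at (326,362) in the crop, within 1 mm of prediction. The screwdriver tip is to the left and well below fingertip height.

Call:
jog_arm --linear '[[0.9, 0, 0.02], [0.9, 0, 0.02], [0.8, 0, 0.02], [0.4, 0, 0], [0.12, 0, 0], [0, 0, 0]]' --angular '[[0, 0, 0], [0, 0, 0], [0, 0, 0], [0, 0, 0], [0, 0, 0], [0, 0, 0]]'

```text
time_s: 14.5
tcp_pos: [500.8, -334.5, 41.7]
ee_rot: [0.412, 0.574, -0.412, 0.575]
ft_force: [0.8, 0.1, 0.3]
grip_width: 86.9
```

Call:
jog_arm --linear '[[0, 0, 0], [0, 0, 0], [0, 0, 0], [0, 0, 0], [0, 0, 0], [0, 0, 0], [0, 0, 0], [0, 0, 0], [0, 0, 0], [-0.4, 0, 0], [-1, 0, 0], [-1, 0, 0], [-1, 0, 0], [-1, 0, 0], [-1, 0, 0], [-0.4, 0, 0], [0, 0, 0]]' --angular '[[0, 0, 0], [0, 0, 0], [0, 0, 0], [0, 0, 0], [0, 0, 0], [0, 0, 0], [0, 0, 0], [0, 0, 0], [0, 0, 0], [0, 0, 0], [0, 0, 0], [0, 0, 0], [0, 0, 0], [0, 0, 0], [0, 0, 0], [0, 0, 0], [0, 0, 0]]' --jaw 10 --squeeze 45

```text
time_s: 16.62
tcp_pos: [500.3, -334.4, 186.4]
ee_rot: [0.412, 0.574, -0.412, 0.575]
ft_force: [0.6, -0.0, -4.7]
grip_width: 23.3
```

```bash
python3 -c "
from p import *
plan(W(0,-20,185),18.7); plan(W(0,-20,50),18.7)"
```

```text
t 16.62 tcp [ 500.3 -334.4  186.4] w 23.3 F [ 0.6 -0.  -4.7]
 rot [-0.    0.02  0.01]  lin(after rot) [  0.057   6.96  -15.928]  lin(now) [  0.051   6.959 -15.928]
t 16.62 tcp [ 500.3 -334.4  186.4] w 23.3 F [ 0.6 -0.  -4.7]
 rot [-0.    0.02  0.01]  lin(after rot) [  5.457   6.96  -15.928]  lin(now) [  5.451   6.959 -15.93 ]
```

Call:
jog_arm --linear '[[0, 0.44, -1], [0, 0.44, -1], [0, 0.44, -1], [0, 0.44, -1], [0, 0.44, -1], [0, 0.44, -1], [0, 0.44, -1], [0, 0.44, -1], [0, 0.44, -1], [0, 0.44, -1], [0, 0.44, -1], [0, 0.44, -1], [0.5, 0.44, -1], [0.5, 0.44, -1], [0.8, 0.44, -1], [0.9, 0.36, -0.93], [0.9, 0, 0], [0.7, 0, 0], [0.35, 0, 0], [0, 0, 0]]' --angular '[[0, 0, 0], [0, 0, 0], [0, 0, 0], [0, 0, 0], [0, 0, 0], [0, 0, 0], [0, 0, 0], [0, 0, 0], [0, 0, 0], [0, 0, 0], [0, 0, 0], [0, 0, 0], [0, 0, 0], [0, 0, 0], [0, 0, 0], [0, 0, 0], [0, 0, 0], [0, 0, 0], [0, 0, 0], [0, 0, 0]]'

```text
time_s: 19.12
tcp_pos: [537.0, 98.3, 69.2]
ee_rot: [0.412, 0.575, -0.413, 0.574]
ft_force: [-0.4, 0.3, -5.2]
grip_width: 23.2
```

```bash
python3 - <<'E'
from p import *
s=r.get_state();w=r.grab_frame('wrist')
plan(W(0,-20,46.5),18.7,s);print(CF(s['tcp_pos']))
save(cv2.resize(w[60:300,130:400],None,fx=2.5,fy=2.5,interpolation=cv2.INTER_CUBIC),'w4.png')
E
```

```text
t 19.12 tcp [537.   98.3  69.2] w 23.2 F [-0.4  0.3 -5.2]
 rot [-0.03 -0.02  0.09]  lin(after rot) [ 0.91   0.019 -0.003]  lin(now) [ 0.91   0.021 -0.003]
[ -0.5 -20.1]
```

View pics/w4.png

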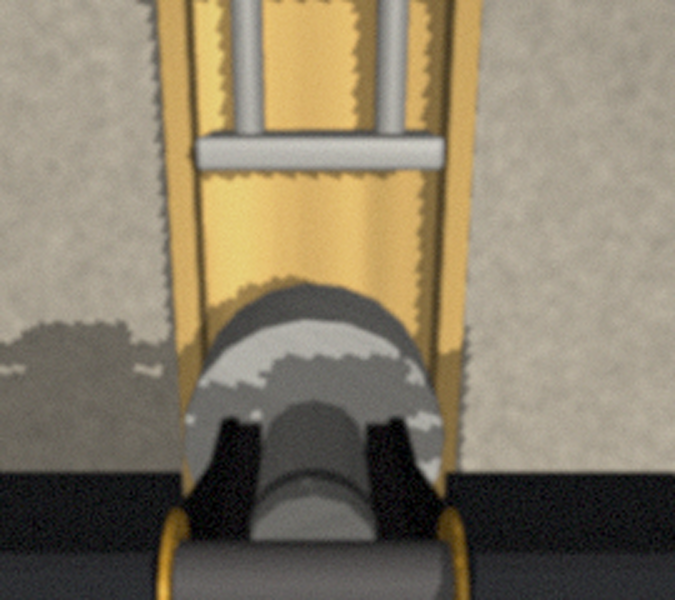

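The foot hangs about 1 mm left of the case midline: the disc is centred at crop x 315, and the walls' midline is at about 319. I'll correct that while lowering.

Call:
jog_arm --linear '[[0.15, 0.045, 0], [0.15, 0, 0], [0.15, 0, 0], [0.15, 0, 0], [0.15, 0, 0], [0, 0, 0]]' --angular '[[0, 0, 0], [0, 0, 0], [0, 0, 0], [0, 0, 0], [0, 0, 0], [0, 0, 0]]'

```text
time_s: 19.92
tcp_pos: [538.2, 99.1, 50.8]
ee_rot: [0.412, 0.575, -0.412, 0.574]
ft_force: [0.3, 0.6, -5.2]
grip_width: 23.1
```

Call:
jog_arm --linear '[[0.06, 0, 0], [0.06, 0, 0], [0.02, 0, 0], [0, 0, 0]]' --angular '[[0, 0, 0], [0, 0, 0], [0, 0, 0], [0, 0, 0]]'

```text
time_s: 20.42
tcp_pos: [538.6, 99.1, 47.8]
ee_rot: [0.412, 0.575, -0.412, 0.575]
ft_force: [-0.2, -0.6, -4.9]
grip_width: 22.7
```

Call:
jog_arm --linear '[[0.03, 0, 0], [0.01, 0, 0.05], [0, 0, 0.05], [0, 0, 0.04], [0, 0, 0]]' --angular '[[0, 0, 0], [0, 0, 0], [0, 0, 0], [0, 0, 0], [0, 0, 0]]'

```text
time_s: 21.05
tcp_pos: [540.4, 96.0, 47.4]
ee_rot: [0.413, 0.574, -0.412, 0.575]
ft_force: [-0.7, 3.8, 3.7]
grip_width: 23.3
```

Call:
jog_arm --linear '[[0, 0, 0.04], [0, 0, 0.04], [0, 0, 0]]' --angular '[[0, 0, 0], [0, 0, 0], [0, 0, 0]]'

```text
time_s: 21.42
tcp_pos: [540.8, 94.9, 47.5]
ee_rot: [0.413, 0.575, -0.411, 0.574]
ft_force: [-2.2, 8.4, 4.5]
grip_width: 22.9
```

The foot is against the drum at y of about -24.5 mm and on the floor. I'll release it, lift, and go to the column.

Call:
jog_arm --linear '[[0, 0, -0.02], [0, 0, 0], [0, 0, 0], [0, 0, 0], [0, 0, 0], [-1, 0, 0], [-1, 0, 0], [-1, 0, 0], [-1, 0, 0], [-1, 0, 0], [-1, 0, 0], [0, 0, 0]]' --angular '[[0, 0, 0], [0, 0, 0], [0, 0, 0], [0, 0, 0], [0, 0, 0], [0, 0, 0], [0, 0, 0], [0, 0, 0], [0, 0, 0], [0, 0, 0], [0, 0, 0], [0, 0, 0]]' --jaw 87

```text
time_s: 22.92
tcp_pos: [541.8, 94.4, 199.1]
ee_rot: [0.413, 0.573, -0.411, 0.576]
ft_force: [0.7, -0.5, 0.7]
grip_width: 87.1
```

```bash
python3 -c "
from p import *
plan((459,-174,190),5.4); plan((459,-174,80),5.4)"
```

```text
t 22.93 tcp [541.8  94.4 199.1] w 87.1 F [ 0.7 -0.5  0.7]
 rot [13.3   0.06 -0.27]  lin(after rot) [ 0.363 -4.308 10.375]  lin(now) [ 0.347 -6.581  9.105]
t 22.93 tcp [541.8  94.4 199.1] w 87.1 F [ 0.7 -0.5  0.7]
 rot [13.3   0.06 -0.27]  lin(after rot) [ 4.763 -4.308 10.375]  lin(now) [ 4.747 -6.601  9.099]
```

Call:
jog_arm --linear '[[0, 0, 0], [0, 0, 0], [0.03, -0.39, 0.94], [0.03, -0.39, 0.94], [0.03, -0.39, 0.94], [0.03, -0.39, 0.94], [0.03, -0.39, 0.94], [0.03, -0.39, 0.94], [0.03, -0.39, 0.94], [0.03, -0.39, 0.94], [0.03, -0.39, 0.94], [0.03, -0.39, 0.94], [0.03, -0.41, 0.97], [0, 0, 0]]' --angular '[[6.65, 0, -0.2], [6.65, 0, 0], [0, 0, 0], [0, 0, 0], [0, 0, 0], [0, 0, 0], [0, 0, 0], [0, 0, 0], [0, 0, 0], [0, 0, 0], [0, 0, 0], [0, 0, 0], [0, 0, 0], [0, 0, 0]]'

```text
time_s: 24.68
tcp_pos: [456.2, -174.7, 187.5]
ee_rot: [0.475, 0.524, -0.478, 0.521]
ft_force: [0.4, 0.1, -0.8]
grip_width: 87.0
```

```bash
python3 - <<'E'
from p import *
s=r.get_state();w=r.grab_frame('wrist');plan((459,-174,80),5.4,s)
g=cv2.cvtColor(w,cv2.COLOR_RGB2GRAY)
e=proj('wrist',(459,-174,130),s);print(e)
save(cv2.resize(w[80:300,120:400],None,fx=2.5,fy=2.5),'w5.png')
E
```

```text
t 24.68 tcp [ 456.2 -174.7  187.5] w 87.0 F [ 0.4  0.1 -0.8]
 rot [-0.15 -0.03  0.3 ]  lin(after rot) [ 4.301  0.113 -0.018]  lin(now) [ 4.3    0.136 -0.017]
[260.05977145 206.96783073]
```

View pics/w5.png

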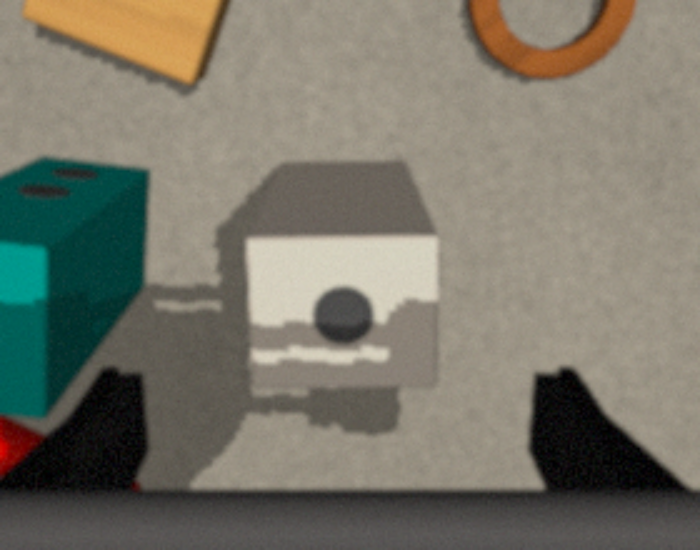

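The column hole is at crop (343,315), which puts the column about 2 mm nearer in x than estimated, so the tool is already aligned. The turquoise lookalike to the left is clear of the fingers.

Call:
jog_arm --linear '[[0.8, 0.03, 0], [1, 0, 0], [1, 0, 0], [1, 0, 0], [0.7, 0, 0], [0.36, 0, 0], [0, 0, 0]]' --angular '[[0, 0, 0], [0, 0, 0], [0, 0, 0], [0, 0, 0], [0, 0, 0], [0, 0, 0], [0, 0, 0]]'

```text
time_s: 25.6
tcp_pos: [457.5, -173.5, 67.1]
ee_rot: [0.475, 0.524, -0.477, 0.522]
ft_force: [-0.5, 0.9, 1.0]
grip_width: 86.4
```

Call:
jog_arm --linear '[[0, 0, 0], [0, 0, 0], [0, 0, 0], [0, 0, 0], [0, 0, 0], [0, 0, 0], [-0.5, 0, 0], [-1, 0, 0], [-1, 0, 0], [-1, 0, 0], [-0.5, 0, 0], [0, 0, 0]]' --angular '[[0, 0, 0], [0, 0, 0], [0, 0, 0], [0, 0, 0], [0, 0, 0], [0, 0, 0], [0, 0, 0], [0, 0, 0], [0, 0, 0], [0, 0, 0], [0, 0, 0], [0, 0, 0]]' --jaw 45 --squeeze 60

```text
time_s: 27.1
tcp_pos: [458.3, -174.0, 168.1]
ee_rot: [0.475, 0.523, -0.477, 0.523]
ft_force: [-0.0, 0.4, -5.8]
grip_width: 55.4
```

```bash
python3 -c "
from p import *
plan(W(0.5,25,200),18.7)"
```

```text
t 27.10 tcp [ 458.3 -174.   168.1] w 55.4 F [-0.   0.4 -5.8]
 rot [-13.3    0.06   0.15]  lin(after rot) [ -1.277   6.512 -11.111]  lin(now) [ -1.302   3.779 -12.309]
```

```bash
cat >> p.py <<'E'
def lean(th):
    a=np.radians(YAW);ex=np.array([np.cos(a),np.sin(a),0]);ey=np.array([-np.sin(a),np.cos(a),0]);t=np.radians(th)
    u=np.array([0,0,1.])*np.cos(t)+ey*np.sin(t);x=-u;return np.c_[x,ex,np.cross(x,ex)]
def tcpA(Ay,Az,th,x=1.,d=66.5):
    t=np.radians(th);return W(x,Ay-24*np.cos(t)+d*np.sin(t),Az+24*np.sin(t)+d*np.cos(t))
def info(s=None,d=66.5):
    s=s or r.get_state();M=R.from_quat(s['ee_rot']).as_matrix();u=-M[:,0];b=-M[:,2];base=s['tcp_pos']-d*u;A=base+24*b;B=base-24*b
    print('A',CF(A),A[2].round(1),'B',CF(B),B[2].round(1),'lean %.1f'%np.degrees(np.arccos(u[2])),'F',s['ft_force'].round(1),'t',s['time_s'])
E
python3 -c "
from p import *
P=tcpA(37,98,22);print(P);plan(P,18.7)"
```

```text
[519.23204342 155.38595526 168.64828457]
t 27.10 tcp [ 458.3 -174.   168.1] w 55.4 F [-0.   0.4 -5.8]
 rot [-13.3    0.06   0.15]  lin(after rot) [ -0.023   6.532 -11.697]  lin(now) [ -0.048   3.667 -12.886]
```

Call:
jog_arm --linear '[[0, 0, 0], [0, 0, 0], [0, 0.54, -0.97], [0, 0.54, -0.97], [0, 0.54, -0.97], [0, 0.54, -0.97], [0, 0.54, -0.97], [0, 0.54, -0.97], [0, 0.54, -0.97], [0, 0.54, -0.97], [0, 0.54, -0.97], [0, 0.54, -0.97], [0, 0.54, -0.97], [0, 0.54, -0.97], [0, 0, 0], [0, 0, 0], [0, 0, 0], [0, 0, 0], [0, 0, 0]]' --angular '[[-6.65, 0, 0], [-6.65, 0, 0], [0, 0, 0], [0, 0, 0], [0, 0, 0], [0, 0, 0], [0, 0, 0], [0, 0, 0], [0, 0, 0], [0, 0, 0], [0, 0, 0], [0, 0, 0], [0, 0, 0], [0, 0, 0], [0, -5.5, 0], [0, -5.5, 0], [0, -5.5, 0], [0, -5.5, 0], [0, 0, 0]]'

```text
time_s: 29.48
tcp_pos: [516.1, 154.9, 164.3]
ee_rot: [0.323, 0.457, -0.484, 0.673]
ft_force: [-0.3, 0.2, -7.3]
grip_width: 55.5
```

```bash
python3 - <<'E'
from p import *
s=r.get_state();w=r.grab_frame('scene');info(s)
plan(tcpA(37,55,22),0,s,lean(22));plan(tcpA(37,24,22),0,s,lean(22))
e=proj('scene',W(0,20,60));u,v=map(int,e);print(e)
save(cv2.resize(w[max(v-90,0):v+80,max(u-110,0):u+110],None,fx=3.5,fy=3.5,interpolation=cv2.INTER_CUBIC),'s1.png')
E
```

```text
A [-2.7 37.7] 93.6 B [-2.4 -6.9] 111.5 lean 21.9 F [-0.3  0.2 -7.3] t 29.475
t 29.48 tcp [516.1 154.9 164.3] w 55.5 F [-0.3  0.2 -7.3]
 rot [ 0.32 -0.1   0.38]  lin(after rot) [ 1.441  0.124 -0.559]  lin(now) [ 1.441  0.137 -0.556]
t 29.48 tcp [516.1 154.9 164.3] w 55.5 F [-0.3  0.2 -7.3]
 rot [ 0.32 -0.1   0.38]  lin(after rot) [ 2.59   0.124 -1.023]  lin(now) [ 2.591  0.147 -1.018]
[344.82674566 175.11645609]
```

View pics/s1.png

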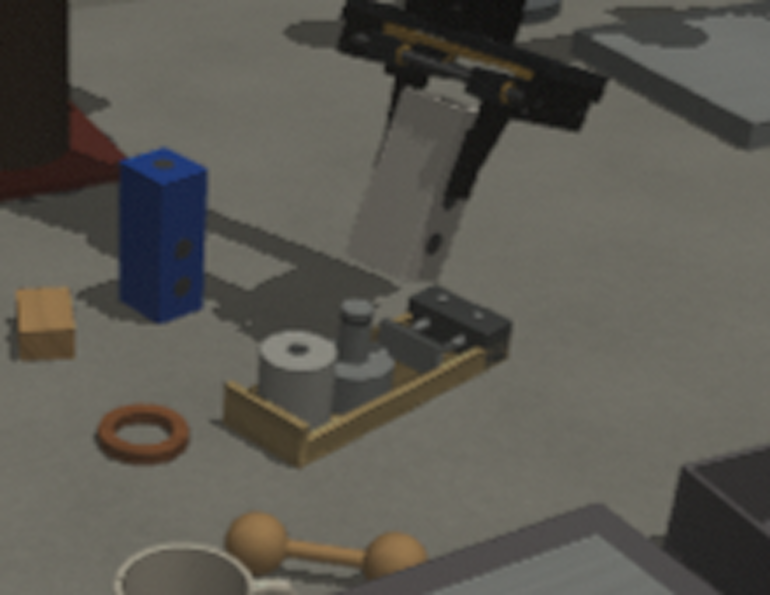

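The scene view shows the drum and foot upright in the case, and the column leaning over the keeper gap as planned. I'll lower it.

Call:
jog_arm --linear '[[0.4, 0.04, -0.16], [0.4, 0.04, -0.16], [0.4, 0.03, -0.16], [0.4, 0.03, -0.16], [0.3, 0, -0.12], [0, 0, 0]]' --angular '[[0.3, 0, 0.3], [0, 0, 0], [0, 0, 0], [0, 0, 0], [0, 0, 0], [0, 0, 0]]'

```text
time_s: 30.28
tcp_pos: [521.0, 154.5, 114.9]
ee_rot: [0.327, 0.454, -0.484, 0.673]
ft_force: [0.1, -0.3, -5.6]
grip_width: 55.7
```

```bash
python3 - <<'E'
from p import *
s=r.get_state();info(s)
plan(tcpA(37,26,22),0,s,lean(22))
E
```

```text
A [ 2.5 35.6] 44.2 B [ 2.3 -8.9] 62.2 lean 22.0 F [ 0.1 -0.3 -5.6] t 30.275
t 30.27 tcp [521.  154.5 114.9] w 55.7 F [ 0.1 -0.3 -5.6]
 rot [-0.18 -0.01 -0.02]  lin(after rot) [ 0.655 -0.054 -0.326]  lin(now) [ 0.655 -0.056 -0.326]
```

Call:
jog_arm --linear '[[0.22, -0.03, -0.11], [0.22, -0.03, -0.11], [0.22, 0, -0.11], [0, 0, 0]]' --angular '[[0, 0, 0], [0, 0, 0], [0, 0, 0], [0, 0, 0]]'

```text
time_s: 30.78
tcp_pos: [520.0, 155.6, 99.3]
ee_rot: [0.328, 0.453, -0.484, 0.674]
ft_force: [-5.8, 0.6, 6.3]
grip_width: 55.8
```

```bash
python3 - <<'E'
from p import *
s=r.get_state();info(s)
plan(tcpA(53,24,22),0,s,lean(22));plan(tcpA(53.5,8,22),0,s,lean(22))
E
```

```text
A [ 2.  36.9] 28.6 B [ 1.8 -7.6] 46.7 lean 22.1 F [-5.8  0.6  6.3] t 30.775
t 30.77 tcp [520.  155.6  99.3] w 55.8 F [-5.8  0.6  6.3]
 rot [-0.25  0.08 -0.11]  lin(after rot) [-0.068 -0.032 -0.664]  lin(now) [-0.069 -0.035 -0.664]
t 30.77 tcp [520.  155.6  99.3] w 55.8 F [-5.8  0.6  6.3]
 rot [-0.25  0.08 -0.11]  lin(after rot) [ 0.518 -0.032 -0.922]  lin(now) [ 0.516 -0.037 -0.923]
```

```bash
python3 - <<'E'
from p import *
s=r.get_state();w=r.grab_frame('scene');info(s);a=np.radians(YAW);f=s['ft_force'];print('Fcase',f[0]*np.cos(a)+f[1]*np.sin(a),-f[0]*np.sin(a)+f[1]*np.cos(a),f[2],s['moment'])
t=r.grab_frame('wrist')
A=cv2.resize(w[125:235,285:405],None,fx=5,fy=5,interpolation=cv2.INTER_CUBIC)
B=cv2.resize(t,None,fx=.4,fy=.4); 
save(A,'s2.png');save(cv2.resize(t,(640,480)),'w6.png')
E
```

```text
A [ 2.  36.9] 28.6 B [ 1.8 -7.6] 46.7 lean 22.1 F [-5.8  0.6  6.3] t 30.775
Fcase -5.272441350737574 2.424377564944126 6.3226646741241375 [-0.55579278  1.12407206 -0.46810024]
```

View pics/s2.png

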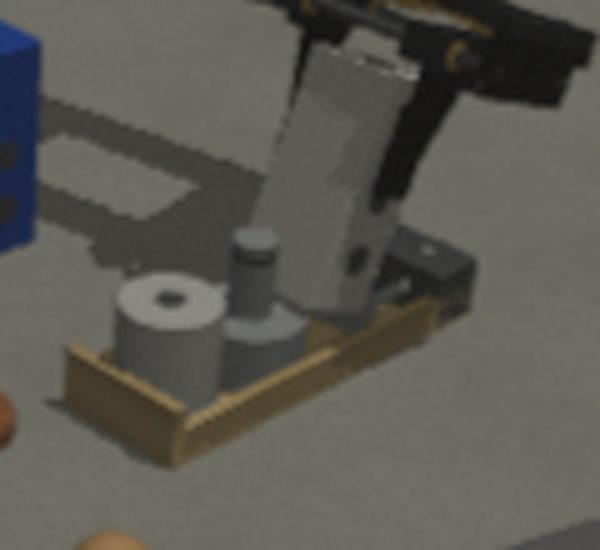

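```bash
python3 - <<'E'
from p import *
s=r.get_state();print(s['time_s'],s['ft_force'].round(1),s['moment'].round(2),s['grip_width'],s['joint_pos'].round(2))
M=R.from_quat(s['ee_rot']).as_matrix();u=-M[:,0];b=-M[:,2];ex=M[:,1];base=s['tcp_pos']-66.5*u
w=r.grab_frame('scene')
def q(p): e=proj('scene',p);return tuple(np.round(((e-[285,125])*5)).astype(int).tolist())
for sx in(1,-1):
  for sy in (1,-1):
    print('x',sx,'y',sy,'bottom',q(base+28*sx*ex+24*sy*b),'top',q(base+28*sx*ex+24*sy*b+130*u))
print('stem top',q(W(1,-25,84)),'drum top',q(W(1,-84,68)),'housing +x corner',q(W(40,120,36)),q(W(40,86,36)),'end +x',q(W(40,-120,36)),'keeper top R/L',q(W(30,40,36)),q(W(-30,40,36)))
t=r.grab_frame('wrist');
print('wrist keeper',proj('wrist',W(0,48,36),s))
save(cv2.resize(t,(640,480)),'w7.png')
E
```

```text
30.875 [-5.4  0.9  7.2] [-0.54  1.1  -0.58] 55.524207595932154 [ 0.38  0.21  1.84 -0.42  1.15  0.25]
x 1 y 1 bottom (357, 312) top (442, 83)
x 1 y -1 bottom (305, 311) top (391, 75)
x -1 y 1 bottom (279, 273) top (359, 49)
x -1 y -1 bottom (226, 270) top (307, 41)
stem top (247, 239) drum top (166, 303) housing +x corner (471, 258) (432, 278) end +x (168, 412) keeper top R/L (363, 299) (278, 256)
wrist keeper [252.92628062 166.43915902]
```

View pics/w7.png

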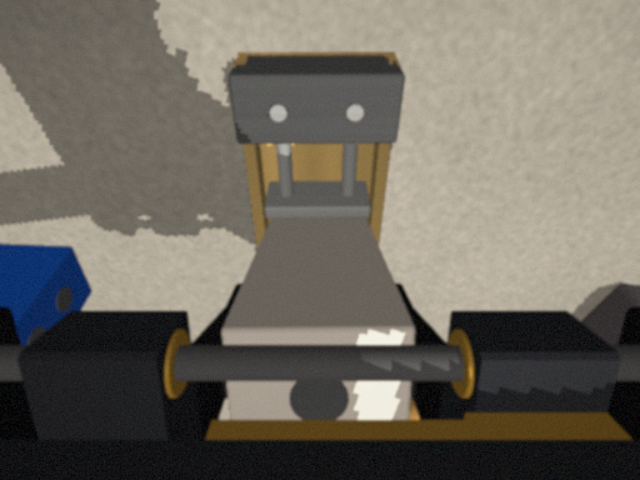

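The keeper in the wrist view (265–370, 183–217) sits square beneath the column's +y face. That face's top edge runs from (228,325) to (412,325). I'll check whether the column has slipped in the grip.

```bash
python3 - <<'E'
from p import *
s=r.get_state()
M=R.from_quat(s['ee_rot']).as_matrix();u=-M[:,0];b=-M[:,2];ex=M[:,1]
for d in (60,66.5,73):
  base=s['tcp_pos']-d*u
  print(d,[(proj('wrist',base+28*sx*ex+24*b+h*u,s)*1.25).round().tolist() for sx in(-1,1) for h in(130,30)])
base=s['tcp_pos']-66.5*u
print('top hole',(proj('wrist',base+130*u,s)*1.25).round())
print('keeper pred far/near top',[(proj('wrist',W(x,y,36),s)*1.25).round().tolist() for x in(-30,30) for y in(48,40)],'house',[(proj('wrist',W(x,y,36),s)*1.25).round().tolist() for x in(-40,40) for y in(120,86)])
E
```

```text
60 [[216.0, 345.0], [265.0, 234.0], [425.0, 345.0], [375.0, 234.0]]
66.5 [[222.0, 332.0], [266.0, 231.0], [420.0, 332.0], [373.0, 231.0]]
73 [[227.0, 321.0], [268.0, 227.0], [414.0, 321.0], [372.0, 227.0]]
top hole [321. 402.]
keeper pred far/near top [[263.0, 208.0], [264.0, 220.0], [370.0, 208.0], [368.0, 219.0]] house [[225.0, 77.0], [236.0, 147.0], [405.0, 76.0], [395.0, 146.0]]
```

The bottom face is resting on the foot's disc edge: the measured up and +y force fits that geometry, and the column sits about 3 mm lower in the grip than I assumed. I'll raise it slightly, then push along the row above the disc edge.

```bash
python3 - <<'E'
from p import *
s=r.get_state();info(s,69)
for A in((37,30),(46,27),(53.5,24),(54.5,9)): print(A);plan(tcpA(*A,22,x=1.5,d=69),0,s,lean(22))
E
```

```text
A [ 2.  35.9] 26.3 B [ 1.8 -8.5] 44.4 lean 22.1 F [-5.9  0.9  5.9] t 30.975
(37, 30)
t 30.98 tcp [520.  155.6  99.3] w 55.9 F [-5.9  0.9  5.9]
 rot [-0.26  0.07 -0.12]  lin(after rot) [-0.15  -0.011  0.019]  lin(now) [-0.15  -0.011  0.019]
(46, 27)
t 30.98 tcp [520.  155.6  99.3] w 55.9 F [-5.9  0.9  5.9]
 rot [-0.26  0.07 -0.12]  lin(after rot) [-0.174 -0.011 -0.36 ]  lin(now) [-0.174 -0.013 -0.36 ]
(53.5, 24)
t 30.98 tcp [520.  155.6  99.3] w 55.9 F [-5.9  0.9  5.9]
 rot [-0.26  0.07 -0.12]  lin(after rot) [-0.175 -0.011 -0.683]  lin(now) [-0.176 -0.014 -0.683]
(54.5, 9)
t 30.98 tcp [520.  155.6  99.3] w 55.9 F [-5.9  0.9  5.9]
 rot [-0.26  0.07 -0.12]  lin(after rot) [ 0.366 -0.011 -0.945]  lin(now) [ 0.365 -0.016 -0.945]
```

Call:
jog_arm --linear '[[-0.09, 0, 0], [-0.09, 0, 0], [0, 0, 0]]' --angular '[[0, 0, 0], [0, 0, 0], [0, 0, 0]]'

```text
time_s: 31.35
tcp_pos: [519.3, 156.8, 101.6]
ee_rot: [0.327, 0.453, -0.484, 0.674]
ft_force: [1.2, -4.0, -4.3]
grip_width: 55.6
```

Call:
jog_arm --linear '[[0, 0, -0.1], [0, 0, -0.1], [0, 0, -0.1], [0, 0, -0.1], [0, 0, 0]]' --angular '[[0, 0, 0], [0, 0, 0], [0, 0, 0], [0, 0, 0], [0, 0, 0]]'

```text
time_s: 31.98
tcp_pos: [517.0, 166.1, 98.6]
ee_rot: [0.328, 0.453, -0.483, 0.674]
ft_force: [1.9, -4.6, -0.3]
grip_width: 55.7
```

```bash
cat > q.py <<'E'
from p import *
def Fc(s):
    a=np.radians(YAW);f=s['ft_force'];print('Fcase',np.round([f[0]*np.cos(a)+f[1]*np.sin(a),-f[0]*np.sin(a)+f[1]*np.cos(a),f[2]],1),'M',s['moment'].round(2))
E
python3 - <<'E'
from q import *
s=r.get_state();info(s,69);Fc(s)
for A in((53.5,24),(54.5,9)): plan(tcpA(*A,22,x=1.5,d=69),0,s,lean(22))
E
```

```text
A [ 2.6 46.8] 25.7 B [2.4 2.3] 43.7 lean 22.1 F [ 1.9 -4.6 -0.3] t 31.975
Fcase [ 0.3 -4.9 -0.3] M [-1.14 -0.25 -0.07]
t 31.98 tcp [517.  166.1  98.6] w 55.7 F [ 1.9 -4.6 -0.3]
 rot [-0.22  0.05 -0.19]  lin(after rot) [-0.037 -0.031 -0.27 ]  lin(now) [-0.038 -0.032 -0.27 ]
t 31.98 tcp [517.  166.1  98.6] w 55.7 F [ 1.9 -4.6 -0.3]
 rot [-0.22  0.05 -0.19]  lin(after rot) [ 0.504 -0.031 -0.532]  lin(now) [ 0.503 -0.035 -0.532]
```

Call:
jog_arm --linear '[[0, -0.02, -0.1], [0, 0, -0.1], [0, 0, -0.1], [0, 0, 0]]' --angular '[[0, 0, 0], [0, 0, 0], [0, 0, 0], [0, 0, 0]]'

```text
time_s: 32.48
tcp_pos: [515.0, 172.3, 96.5]
ee_rot: [0.328, 0.452, -0.483, 0.675]
ft_force: [2.7, -7.1, 2.2]
grip_width: 55.9
```

Call:
jog_arm --linear '[[0.1, 0, -0.045], [0.1, 0, -0.045], [0, 0, 0]]' --angular '[[0, 0, 0], [0, 0, 0], [0, 0, 0]]'

```text
time_s: 32.85
tcp_pos: [515.3, 172.4, 91.1]
ee_rot: [0.328, 0.452, -0.483, 0.675]
ft_force: [3.7, -6.8, 1.2]
grip_width: 56.0
```

```bash
python3 - <<'E'
from q import *
s=r.get_state();info(s,69);Fc(s)
for A in((54.5,9),): plan(tcpA(*A,22,x=1.5,d=69),0,s,lean(22))
E
```

```text
A [ 3.2 53.3] 18.1 B [3.  8.8] 36.2 lean 22.1 F [ 3.7 -6.8  1.2] t 32.85
Fcase [ 1.3 -7.7  1.2] M [-1.43 -0.72 -0.02]
t 32.85 tcp [515.3 172.4  91.1] w 56.0 F [ 3.7 -6.8  1.2]
 rot [-0.25  0.1  -0.3 ]  lin(after rot) [ 0.322 -0.05  -0.176]  lin(now) [ 0.321 -0.052 -0.177]
```

Call:
jog_arm --linear '[[0.08, -0.03, -0.04], [0.08, -0.03, -0.04], [0.08, 0, -0.035], [0.06, 0, -0.025], [0, 0, 0]]' --angular '[[0, 0, 0], [0, 0, 0], [0, 0, 0], [0, 0, 0], [0, 0, 0]]'

```text
time_s: 33.48
tcp_pos: [514.4, 172.3, 83.4]
ee_rot: [0.328, 0.452, -0.483, 0.675]
ft_force: [2.7, -7.2, 3.7]
grip_width: 55.3
```

```bash
python3 - <<'E'
from q import *
s=r.get_state();info(s,69);Fc(s)
# straightening: keep B_y ~ 8.5, A z ~ 8.5
p0,M0=None,None
for th in (22,18,14,10,6,3,0):
    Ay=8.5+48*np.cos(np.radians(th));P=tcpA(Ay,8.5,th,x=2,d=69);M=lean(th)
    if p0 is not None: print(th,'lin before-turn axes',(M0.T@(P-p0)/25).round(3),np.degrees(R.from_matrix(M0.T@M).as_rotvec()).round(1))
    else: plan(P,0,s,M)
    p0,M0=P,M
E
```

```text
A [ 2.3 53.5] 10.4 B [2.1 9. ] 28.5 lean 22.1 F [ 2.7 -7.2  3.7] t 33.475
Fcase [ 0.2 -7.7  3.7] M [-1.65 -0.83  0.01]
t 33.48 tcp [514.4 172.3  83.4] w 55.3 F [ 2.7 -7.2  3.7]
 rot [-0.27  0.13 -0.35]  lin(after rot) [ 0.081  0.008 -0.004]  lin(now) [ 0.081  0.007 -0.004]
18 lin before-turn axes [0.057 0.    0.148] [ 0.  4. -0.]
14 lin before-turn axes [ 0.062 -0.     0.155] [-0.  4. -0.]
10 lin before-turn axes [ 0.067 -0.     0.163] [0. 4. 0.]
6 lin before-turn axes [0.07  0.    0.172] [ 0.  4. -0.]
3 lin before-turn axes [0.053 0.    0.135] [-0.  3.  0.]
0 lin before-turn axes [0.054 0.    0.141] [ 0.  3. -0.]
```

Call:
jog_arm --linear '[[0.04, 0, 0], [0.03, 0, 0.075], [0.03, 0, 0.075], [0.03, 0, 0.077], [0.03, 0, 0.077], [0.03, 0, 0.08], [0.03, 0, 0.08], [0, 0, 0]]' --angular '[[0, 0, 0], [0, 2, 0], [0, 2, 0], [0, 2, 0], [0, 2, 0], [0, 2, 0], [0, 2, 0], [0, 0, 0]]'

```text
time_s: 34.48
tcp_pos: [518.1, 159.6, 80.0]
ee_rot: [0.377, 0.52, -0.446, 0.623]
ft_force: [5.7, -6.0, -5.9]
grip_width: 55.5
```

```bash
python3 - <<'E'
from q import *
s=r.get_state();info(s,69);Fc(s)
th=0;plan(tcpA(8.5+48,8,th,x=2,d=69),0,s,lean(0))
E
```

```text
A [ 1.8 55.5] 7.8 B [1.6 8.3] 16.2 lean 10.1 F [ 5.7 -6.  -5.9] t 34.475
Fcase [ 3.4 -7.5 -5.9] M [-1.14 -1.1  -0.02]
t 34.48 tcp [518.1 159.6  80. ] w 55.5 F [ 5.7 -6.  -5.9]
 rot [-0.23 10.07 -0.38]  lin(after rot) [0.119 0.029 0.459]  lin(now) [0.198 0.03  0.431]
```

Call:
jog_arm --linear '[[0.03, 0, 0.085], [0.03, 0, 0.085], [0.03, 0, 0.09], [0.025, 0, 0.09], [0.02, 0, 0.09], [0, 0, 0]]' --angular '[[0, 2, 0], [0, 2, 0], [0, 2, 0], [0, 2, 0], [0, 2, 0], [0, 0, 0]]'

```text
time_s: 35.22
tcp_pos: [521.1, 148.5, 77.0]
ee_rot: [0.415, 0.572, -0.412, 0.575]
ft_force: [4.5, -6.1, -7.5]
grip_width: 55.7
```

```bash
python3 - <<'E'
from q import *
s=r.get_state();info(s,69);Fc(s)
th=0;plan(tcpA(8.5+48,6,th,x=2,d=69),0,s,lean(0))
E
```

```text
A [ 1.1 56.4] 8.0 B [0.9 8.4] 8.0 lean 0.3 F [ 4.5 -6.1 -7.5] t 35.225
Fcase [ 2.4 -7.2 -7.5] M [-1.53 -0.91 -0.14]
t 35.23 tcp [521.1 148.5  77. ] w 55.7 F [ 4.5 -6.1 -7.5]
 rot [-0.23  0.1  -0.32]  lin(after rot) [0.08  0.056 0.002]  lin(now) [0.08  0.056 0.001]
```

Call:
jog_arm --linear '[[0.04, 0, 0], [0.04, 0, 0], [0.02, 0, 0], [0, 0, 0]]' --angular '[[0, 0, 0], [0, 0, 0], [0, 0, 0], [0, 0, 0]]'

```text
time_s: 35.72
tcp_pos: [521.1, 149.2, 75.2]
ee_rot: [0.414, 0.572, -0.412, 0.576]
ft_force: [1.9, -6.7, -3.7]
grip_width: 55.7
```

Call:
jog_arm --linear '[[0, 0, 0.03], [0, 0, 0.03], [0, 0, 0.02], [0, 0, 0]]' --angular '[[0, 0, 0], [0, 0, 0], [0, 0, 0], [0, 0, 0]]'

```text
time_s: 36.22
tcp_pos: [521.7, 147.3, 75.2]
ee_rot: [0.414, 0.572, -0.412, 0.576]
ft_force: [2.1, -7.1, -3.1]
grip_width: 55.6
```

```bash
python3 - <<'E'
from q import *
s=r.get_state();info(s,69);Fc(s)
E
```

```text
A [ 1.3 55.1] 6.2 B [1.1 7.1] 6.3 lean 0.4 F [ 2.1 -7.1 -3.1] t 36.225
Fcase [-0.3 -7.4 -3.1] M [-1.42 -0.49 -0.16]
```

Call:
jog_arm --linear '[[0.04, 0, 0.02], [0.02, 0, 0.02], [0, 0, 0]]' --angular '[[0, 0, 0], [0, 0, 0], [0, 0, 0]]'

```text
time_s: 36.6
tcp_pos: [522.1, 146.6, 74.0]
ee_rot: [0.414, 0.572, -0.412, 0.576]
ft_force: [0.4, -4.8, -0.3]
grip_width: 55.4
```

Call:
jog_arm --linear '[[0.03, 0, 0.03], [0.0, 0, 0.02], [0, 0, 0]]' --angular '[[0, 0, 0], [0, 0, 0], [0, 0, 0]]'

```text
time_s: 36.98
tcp_pos: [522.1, 146.4, 73.9]
ee_rot: [0.415, 0.573, -0.411, 0.575]
ft_force: [-0.7, -2.0, 6.0]
grip_width: 55.9
```

```bash
python3 - <<'E'
from q import *
s=r.get_state();info(s,69);Fc(s)
E
```

```text
A [ 1.3 54.3] 4.9 B [1.2 6.3] 4.9 lean 0.3 F [-0.7 -2.   6. ] t 36.975
Fcase [-1.3 -1.7  6. ] M [-0.66  0.44 -0.16]
```

Call:
jog_arm --linear '[[0, 0, 0.03], [0, 0, 0], [0, 0, 0], [0, 0, 0], [0, 0, 0], [0, 0, 0], [-0.5, 0, 0], [-1, 0, 0], [-1, 0, 0], [-1, 0, 0], [-1, 0, 0], [-0.5, 0, 0], [0, 0, 0]]' --angular '[[0, 0, 0], [0, 0, 0], [0, 0, 0], [0, 0, 0], [0, 0, 0], [0, 0, 0], [0, 0, 0], [0, 0, 0], [0, 0, 0], [0, 0, 0], [0, 0, 0], [0, 0, 0], [0, 0, 0]]' --jaw 87

```text
time_s: 38.6
tcp_pos: [521.6, 145.0, 198.8]
ee_rot: [0.415, 0.573, -0.411, 0.575]
ft_force: [-0.6, 1.1, -0.6]
grip_width: 87.1
```

```bash
python3 - <<'E'
from q import *
s=r.get_state();info(s);a=r.grab_frame('scene');t=r.grab_frame('wrist')
A=cv2.resize(a[110:240,280:410],(390,390),interpolation=cv2.INTER_CUBIC);B=cv2.resize(t,(400,300))
B=cv2.copyMakeBorder(B,0,90,0,0,cv2.BORDER_CONSTANT);save(np.hstack([A,B]),'f.png')
def q(p): return ((proj('scene',p)-[280,110])*3).round().tolist()
print('pred stem',q(W(1,-25,84)),'drum',q(W(1,-84,68)),'col base corners/top',[q(W(1+28*x,31+24*y,z)) for z in(6,136) for x,y in((1,1),(1,-1),(-1,-1))])
print('wrist keeper top far pred at 14mm',(proj('wrist',W(0,62,36),s)*.78).round(),'col top ctr',(proj('wrist',W(1,31,136),s)*.78).round())
E
```

```text
A [ 0.4 53.1] 132.3 B [0.2 5.1] 132.3 lean 0.3 F [-0.6  1.1 -0.6] t 38.6
pred stem [163.0, 188.0] drum [114.0, 227.0] col base corners/top [[239.0, 247.0], [204.0, 265.0], [157.0, 240.0], [255.0, 118.0], [219.0, 135.0], [169.0, 113.0]]
wrist keeper top far pred at 14mm [199. 110.] col top ctr [200. 158.]
```

View pics/f.png

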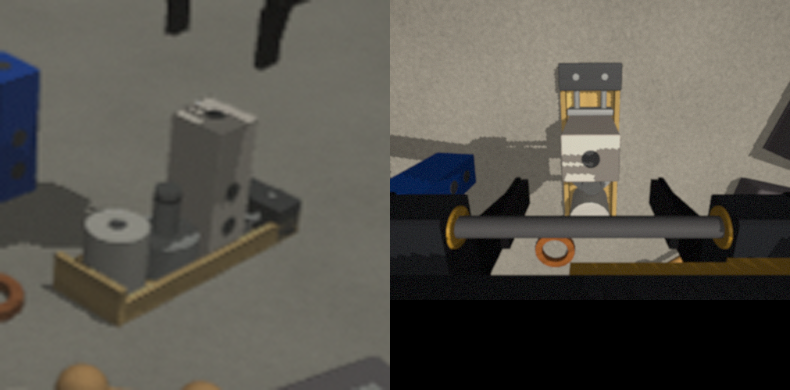

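The scene and wrist views show all three pieces upright. The column's top centre is at (201,158) against a predicted (200,158), and the keeper's far edge is at row 110, as predicted for about 14 mm of travel. I'm handing the job in.

```bash
python3 -c "
from h import r
print(r.sign_off(), r.get_state()['time_s'])"
```

```text
the job is handed in; nothing more can be done
the job is handed in; nothing more can be done
```

I packed the drum, the foot and then the column, with its 48 mm side along the row, and handed the job in at about 38.7 s. The hand-in gives no verdict.

I slid the drum along until the force rose against the end wall, then slid the foot up against the drum. I leaned the column 22 degrees over the keeper, pushed along the row, lowered it, straightened it and pressed it to the floor.

**Last checks**
- After release, the final pictures showed all three standing upright in the case.
- The column top and the keeper plate were within about a pixel of where they should be with the plate pushed back about 14 mm.
- The gripper was clear of everything, about 60 mm above the column.
- The drum's and foot's seating rests on the contact forces and a look at the pictures; I did not measure their tilt.
- I saw no sign that any bystander had moved, but I did not measure their positions.

**What disagreed**
- **First lowering:** the column came down on the foot's disc edge at roughly 12 N. I raised it a few millimetres and pushed along the row from there.
- **Grip height:** the column sat lower in the grip than I first assumed, by about 1 mm going by where it met the floor.
- **Scene camera:** fixed points in the case appeared 1 to 2 pixels off from prediction.

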